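# Load the baking caddy

### The job

Load the wooden baking caddy: the dropper bottle, the near spice jar with the brown label (not those back by the wall), the salt shaker and the jam jar each go into a round well of their own size (bottle in the smallest, spice jar and salt in the two middle ones either way round, jam in the largest), standing upright on the well's floor. Leave the green-label spice jar and the pepper shaker where they stand on the worktop.

Things in the scene. Friction and masses are not known exactly. Their poses are not given: they have to be found in the camera images.
- dropper_bottle: Small brown glass dropper bottle with a black pipette top and an orange on its white label: wanted in the caddy. 33 mm across, 102 mm tall; straight body up to 62 mm, then a black collar 24 mm across to 77 mm and a rubber bulb 13 mm across to the top. Origin: centre of its underside, z up. About 70 g.
- brown_spice_jar: Glass spice jar with a red screw cap, brown label and reddish spice, on the free worktop: wanted in the caddy (like ones stand far back between wall and hob, out of reach, and are not meant). 42 mm across the glass, 45 mm across the cap (85 to 106 mm up), 106 mm tall. Origin: centre of its underside, z up. About 110 g.
- salt_shaker: Clear glass salt shaker with white salt inside and a pale grey dome top: wanted in the caddy. 44 mm across the foot, tapering to 35 mm at the top, 90 mm tall. Origin: centre of its underside, z up. About 100 g.
- jam_jar: Glass jam jar with a dark green lid, red jam and a strawberry label: wanted in the caddy. 70 mm across the widest part, 65 mm across the lid (92 to 103 mm up), 104 mm tall. Origin: centre of its underside, z up. About 410 g.
- well_small: Fixed beech block, 93.5 mm square, 22 mm high, one of four in the caddy. In its middle a round well 41 mm across, 14 mm deep, 4 mm bevelled lip, cork floor: the smallest, for the bottle. Origin: centre of the block's underside on the well's axis; well floor at z = 8 mm, block top at z = 22 mm (z up; x, y along its sides). Cupboards hang 0.44 m over the back of the worktop.
- well_medium_a: Fixed beech block, 93.5 mm square, 22 mm high, one of four in the caddy. In its middle a round well 55 mm across, 14 mm deep, 3 mm bevelled lip, cork floor: a middle-sized one, for spice jar or salt. Origin: centre of the block's underside on the well's axis; well floor at z = 8 mm, block top at z = 22 mm (z up; x, y along its sides). Looks just like well_medium_b.
- well_medium_b: Fixed beech block, 93.5 mm square, 22 mm high, one of four in the caddy. In its middle a round well 55 mm across, 14 mm deep, 3 mm bevelled lip, cork floor: a middle-sized one, for spice jar or salt. Origin: centre of the block's underside on the well's axis; well floor at z = 8 mm, block top at z = 22 mm (z up; x, y along its sides). Looks just like well_medium_a.
- well_large: Fixed beech block, 93.5 mm square, 22 mm high, one of four in the caddy. In its middle a round well 82 mm across, 14 mm deep, 3 mm bevelled lip, cork floor: the largest, for the jam jar. Origin: centre of the block's underside on the well's axis; well floor at z = 8 mm, block top at z = 22 mm (z up; x, y along its sides). Caddy: 204 mm square, 32 mm high; bows 34 mm high.
- green_spice_jar: Look-alike that stays: a spice jar of the same shape and red cap as the wanted one, but with a green label and green herbs inside. 45 mm across, 106 mm tall. Origin: centre of its underside, z up.
- pepper_shaker: Look-alike that stays: a shaker of the salt shaker's size, but with black pepper inside and a dark metal top. 44 mm across the foot, 90 mm tall. Origin: centre of its underside, z up.
There are look-alikes about, which are no part of the job. What is shaped like the dropper_bottle but blue is not meant.

How it is judged:
At the end, for the whole second after the job is handed in: Bottle in the small well, jam in the large, brown-label jar and salt in the middle ones: each within 11 mm of the well axis, underside within 4 mm of its floor, at rest; green-label jar and pepper, within 30 mm of their starts; all upright (0.15 rad) (horizontal distance between dropper_bottle and well_small below 0.011 m and z of dropper_bottle in the frame of well_small between 0.004 and 0.012 m and horizontal distance between jam_jar and well_large below 0.011 m and z of jam_jar in the frame of well_large between 0.004 and 0.012 m and ((horizontal distance between brown_spice_jar and well_medium_a below 0.011 m and z of brown_spice_jar in the frame of well_medium_a between 0.004 and 0.012 m) or (horizontal distance between brown_spice_jar and well_medium_b below 0.011 m and z of brown_spice_jar in the frame of well_medium_b between 0.004 and 0.012 m)) and ((horizontal distance between salt_shaker and well_medium_a below 0.011 m and z of salt_shaker in the frame of well_medium_a between 0.004 and 0.012 m) or (horizontal distance between salt_shaker and well_medium_b below 0.011 m and z of salt_shaker in the frame of well_medium_b between 0.004 and 0.012 m)) and angle between each of dropper_bottle, jam_jar, brown_spice_jar, salt_shaker, green_spice_jar, pepper_shaker's own z axis and vertical below 0.15 rad and linear speed of each of dropper_bottle, jam_jar, brown_spice_jar, salt_shaker below 0.02 m/s and distance of each of green_spice_jar, pepper_shaker from where it was at the start of the episode below 0.03 m); the robot touches nothing.
It fails at once if the green-label spice jar is moved by more than 30 mm, lifted or knocked over (distance of green_spice_jar from where it was at the start of the episode above 0.03 m or angle between green_spice_jar's own z axis and vertical above 0.5 rad).
It fails at once if the pepper shaker is moved by more than 30 mm, lifted or knocked over (distance of pepper_shaker from where it was at the start of the episode above 0.03 m or angle between pepper_shaker's own z axis and vertical above 0.5 rad).
It also fails if it takes over 96 s, if anything falls off the work surface, if the arm or the gripper's body presses on something with over 40 N, if the wrist force passes 120 N, or if a joint passes its speed limit or range.

### The arm

A 6-joint arm with a two-finger parallel gripper is mounted at the origin on a cart in front of the work surface, level with it; the furniture and walls round the work are solid. World frame = base frame: x ahead of the robot, y to its left, z up, the work surface at z = 0. Lengths are in m, angles in rad, forces in N, time in s.
With the tool pointing down it reaches from about 0.35 to 0.775 m from the base axis. Payload 7.3 kg.
Tool frame: the origin (TCP) lies on the centre line of the jaws, within the pads' length; the fingertips stand 17 mm ahead of it and the grasp point (between the pads) lies 2 mm behind it (robot.tip_extent is the distance from the TCP to the fingertips, in m); z points along the fingers, y is the line along which they close (so a half turn about z gives the same grasp; the last joint's range is limited). The gripper opens to 92 mm and grips with 3 to 60 N. Pads are 19 mm wide; open, the fingers measure 130 mm over their backs; the gripper's body (75 mm by 190 mm) begins 47 mm behind the grasp point.
Start: joints at [-0.146, 0.342, 1.524, -0, 1.275, -0.146], TCP at [0.525, 0, 0.244] pointing down, gripper open.
Joint ranges: [-2.53, 2.53], [-0.77, 2.02], [0.04, 2.7], [-1, 4.14], [0.28, 2.66], [-3.11, 3.11]. Speed limits (rad/s): [2.57, 2.57, 3.14, 3.14, 3.14, 3.14].

### API

Orientations are given as [roll, pitch, yaw] about the fixed x, y, z axes, in that order (R = Rz(yaw) Ry(pitch) Rx(roll)).
In Python, from cell import robot gives the robot as it stands.
- The arm moves only by the tool step_arm, never from a script. Its argument "motion" is a list of rows, each a list of 2 entries, a list of its own where there are three numbers: the shift along the tool's x, y, z in units of 60 mm (1.0 is 60 mm), then the turn about the tool's z in rad. In form: [[[x, y, z], spin], ...]. A call has 1 to 10 rows; each row is the pose to reach, as a shift and turn from the pose commanded when the call began, along the tool's axes at that moment; what a row does not reach only later rows make up. A row lasts 1/8 s, in which the tool goes at most 62.5 mm and 10.7 degrees, less where a joint would pass 70% of its speed; a pose out of reach is approached as far as the arm can. A call with a gripper value outside its range is refused whole. "hand" is the closure in counts, from 0 (fully open) to 255 (shut), set as the call begins (left out, the last holds). The fingers move at their own pace and stop on an object; "squeeze" is the grip in N (left out, the last holds). Time passes only in rows, so rows that repeat a pose let the fingers close. It gives the time, the measured TCP pose, the force, the opening and the grip force at its end, in the units of the state.
- robot.observe(): the state, without advancing time (a new reading comes with each control period).
- robot.read_camera(name): name is "scene" or "side" or "wrist"; returns a dict with "pixels" (480x640x3 uint8, red, green, blue), "intrinsics" (3x3 intrinsics, pixels), "xyz" and "rotation" of the camera in the world; the wrist camera has in their place "T_tool_cam" (4x4, takes a point from camera to tool coordinates, whose origin is the TCP and whose axes are the flange's). Camera axes: x right, y up, looking along -z (the intrinsics and any distortion apply to the point x, -y, -z); pixel columns grow to the right and rows downward; lengths in m; the calibration is good to about 2 mm. A picture is of the moment at which its call begins: read the wrist's pose just before it. There is no depth.
- robot.hand_in(): hands the job in; it is judged then, once.
The state is a dict: "time": time; "qpos": joint angles; "qvel": joint speeds; "joint_efforts": joint torques, N m; "tool_pos": TCP position; "tool_rot": TCP orientation; "contact_force": force on the tool from outside, world axes, zero at the start; "torque": the same for the moment, N m; "opening": finger opening in m; "grip_force": force on a finger pad.
Only numpy, scipy, OpenCV 4.12 (cv2) and the standard library are available. Lean on these libraries where they do the work, as an engineer would, in place of code of your own. Each camera call takes 0.05 s, during which the arm holds its last target. There are 200 camera calls.

## Working session

There is one attempt and no reset: what is moved stays moved. The work goes in short steps, Python scripts to look and compute and a tool call to move; the robot and the scene stay as the last step left them, time stands still between calls to the robot, and variables do not carry over. Pictures are saved under pics/ and viewed, at most 14 in all, crops included, and the job is handed in when it is done.

Besides the shell and the picture viewer there is one more tool, called after ">>>" as name([rows], argument=value, ...), one row to a line, values as JSON. step_arm: Moves the arm, as the interface text tells. Its arguments: {"type":"object","properties":{"motion":{"type":"array"},"hand":{"type":"number"},"squeeze":{"type":"number"}},"required":["motion"]}

```bash
mkdir -p pics; cat > h.py <<'E'
import numpy as np, cv2
from scipy.spatial.transform import Rotation as R
from cell import robot
def snap(name,fn=None):
    s=robot.observe(); c=robot.read_camera(name)
    if name=="wrist":
        T=np.eye(4);T[:3,:3]=R.from_euler('xyz',s['tool_rot']).as_matrix();T[:3,3]=s['tool_pos']
        M=T@np.array(c['T_tool_cam'])
    else:
        M=np.eye(4);r=np.array(c['rotation']);M[:3,:3]=r if r.shape==(3,3) else R.from_euler('xyz',r).as_matrix();M[:3,3]=c['xyz']
    K=np.array(c['intrinsics'])
    if fn: cv2.imwrite('pics/'+fn+'.png',c['pixels'][:,:,::-1]); np.savez('pics/'+fn,K=K,M=M,d=np.array(c.get('distortion',[]),dtype=float))
    return c,K,M
def load(fn): z=np.load('pics/'+fn+'.npz'); return z['K'],z['M']
def ray(fn,u,v):
    K,M=load(fn); d=np.linalg.inv(K)@[u,v,1]; d=M[:3,:3]@[d[0],-d[1],-d[2]]; return M[:3,3],d
def atz(fn,u,v,z):
    o,d=ray(fn,u,v); return o+d*(z-o[2])/d[2]
def proj(fn,p):
    K,M=load(fn); q=np.linalg.inv(M)@np.append(p,1); q=K@[q[0],-q[1],-q[2]]; return q[:2]/q[2]
E
python3 - <<'E'
from h import *
for n in("scene","side","wrist"):
    c,K,M=snap(n,n+'0'); print(n,c.keys(),K.tolist(),M.round(3).tolist())
print(robot.observe(), robot.tip_extent)
E
```

```text
scene dict_keys(['pixels', 'intrinsics', 'xyz', 'rotation']) [[608.6315165275447, 0.0, 317.4282091139377], [0.0, 608.6315165275447, 227.4740495428888], [0.0, 0.0, 1.0]] [[1.0, -0.024, -0.001, 0.516], [0.017, 0.74, -0.672, -0.717], [0.017, 0.672, 0.74, 0.975], [0.0, 0.0, 0.0, 1.0]]
side dict_keys(['pixels', 'intrinsics', 'xyz', 'rotation']) [[466.61778816222494, 0.0, 324.66785458050487], [0.0, 466.61778816222494, 236.39965342552858], [0.0, 0.0, 1.0]] [[0.975, 0.147, -0.168, 0.37], [-0.222, 0.558, -0.8, -0.616], [-0.024, 0.817, 0.577, 0.541], [0.0, 0.0, 0.0, 1.0]]
wrist dict_keys(['pixels', 'intrinsics', 'T_tool_cam']) [[390.6406385312583, 0.0, 316.4638770515881], [0.0, 390.6406385312583, 243.632314939037], [0.0, 0.0, 1.0]] [[1.0, 0.001, 0.003, 0.524], [-0.001, 0.955, 0.295, 0.078], [-0.003, -0.295, 0.955, 0.383], [0.0, 0.0, 0.0, 1.0]]
{'time': 0.15, 'qpos': array([-1.45998700e-01,  3.42548775e-01,  1.52476223e+00, -1.39337951e-05,
        1.27539615e+00, -1.45960786e-01]), 'qvel': array([-0.00030157, -0.00270325, -0.00424118, -0.00054902, -0.00211495,
        0.00086424]), 'joint_efforts': array([ 7.52666965e-04, -4.31470585e+01, -2.44352603e+01,  7.18239485e-02,
        5.38185902e-02, -1.32920518e-04]), 'tool_pos': array([5.24730193e-01, 5.85583888e-05, 2.43224161e-01]), 'tool_rot': array([-3.14048807e+00, -1.48912285e-04,  1.57076239e+00]), 'contact_force': array([ 0.51613046, -0.68785075, -0.56802901]), 'torque': array([ 0.00623047,  0.01450767, -0.01351052]), 'grip_force': 0.0, 'opening': 0.09169815415396197} 0.017
```

View pics/scene0.png

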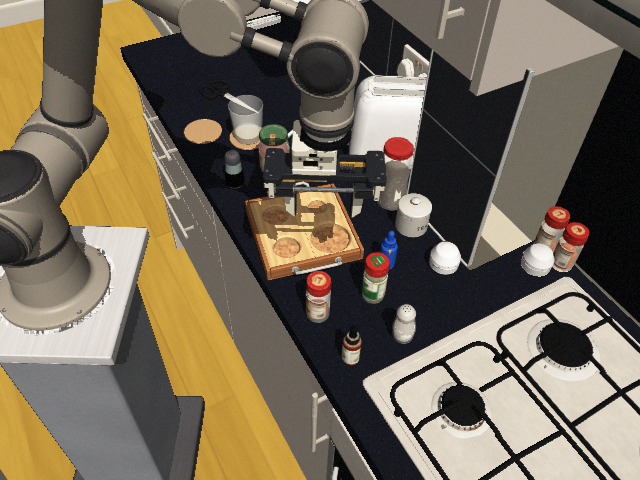

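View pics/side0.png

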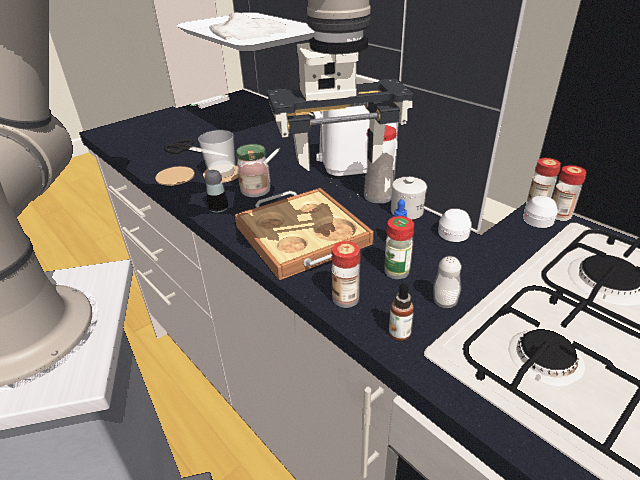

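View pics/wrist0.png

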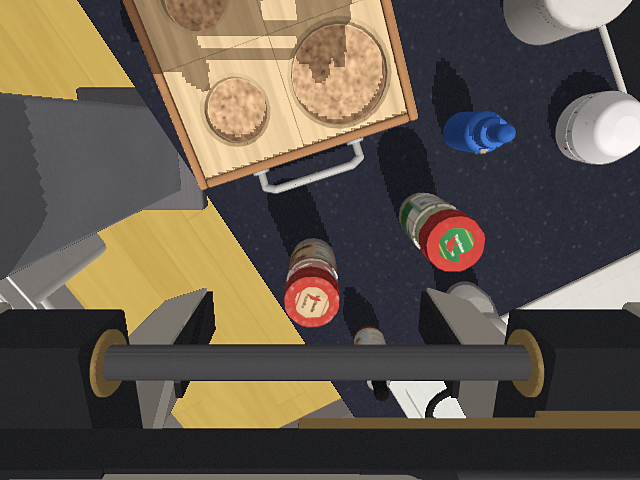

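```bash
python3 - <<'E'
from h import *
P={'brown':(.106,(318,277),(346,248),(312,303)),'green':(.106,(376,259),(400,222),(456,243)),'salt':(.09,(406,307),(450,260),None),'bottle':(.102,(352,330),(405,286),(382,397)),'jam':(.104,(273,131),(252,151),None),'pepper':(.09,(232,153),(212,173),None),
'wellM':(.022,(287,246),(292,246),(237,110)),'wellL':(.022,(330,238),(337,231),(339,72)),'w3':(.022,(318,208),(318,213),(195,5)),'canister':(.1,(412,198),(408,185),None),'blue':(.1,(391,235),(401,203),(503,131))}
for n,(z,a,b,c) in P.items():
    print(n,[atz(f,*p,z)[:2].round(3).tolist() for f,p in zip(('scene0','side0','wrist0'),(a,b,c)) if p])
# crops for the choice
A=cv2.imread('pics/scene0.png')[100:390,190:450]; A=cv2.resize(A,None,fx=2,fy=2,interpolation=cv2.INTER_CUBIC); cv2.imwrite('pics/crop.png',A)
E
```

```text
brown [[0.52, -0.048], [0.522, -0.052], [0.52, -0.056]]
green [[0.627, -0.003], [0.628, -0.004], [0.627, -0.007]]
salt [[0.676, -0.097], [0.675, -0.102]]
bottle [[0.579, -0.155], [0.58, -0.154], [0.579, -0.147]]
jam [[0.412, 0.364], [0.414, 0.35]]
pepper [[0.325, 0.302], [0.323, 0.295]]
wellM [[0.456, 0.095], [0.455, 0.089], [0.454, 0.089]]
wellL [[0.544, 0.12], [0.548, 0.115], [0.543, 0.119]]
w3 [[0.517, 0.206], [0.526, 0.189], [0.425, 0.17]]
canister [[0.708, 0.165], [0.692, 0.122]]
blue [[0.659, 0.063], [0.655, 0.062], [0.653, 0.072]]
```

View pics/crop.png

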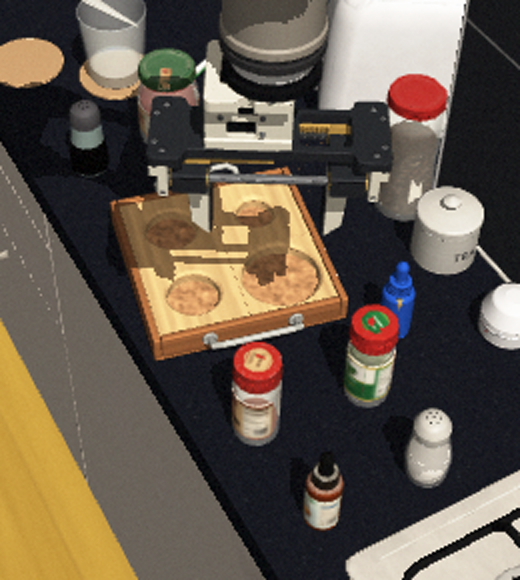

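>>> step_arm([
  [[-1,0.4,0],0],
  [[-2,0.8,0],0],
  [[-2.7,1.1,0],0],
  [[-3.3,1.25,0],0],
  [[-3.3,1.25,0],0],
  [[-3.3,1.25,0],0],
], hand=60, squeeze=15)

```text
time: 0.9
tool_pos: [0.5997, -0.1973, 0.2433]
tool_rot: [-3.141, -0.001, 1.571]
contact_force: [0.8, 0.6, 0.6]
opening: 0.0702
grip_force: 0.0
```

```bash
python3 - <<'E'
from h import *
c,K,M=snap('wrist','w1'); print(robot.observe()['tool_pos'])
for n,p in dict(brown=(.521,-.05,.106),green=(.627,-.004,.106),salt=(.676,-.1,.09),bottle=(.579,-.151,.102)).items(): print(n,proj('w1',p).round())
E
```

```text
[ 0.59973838 -0.19685771  0.24357722]
brown [192.   7.]
green [364. -81.]
salt [427.  94.]
bottle [289. 169.]
```

View pics/w1.png

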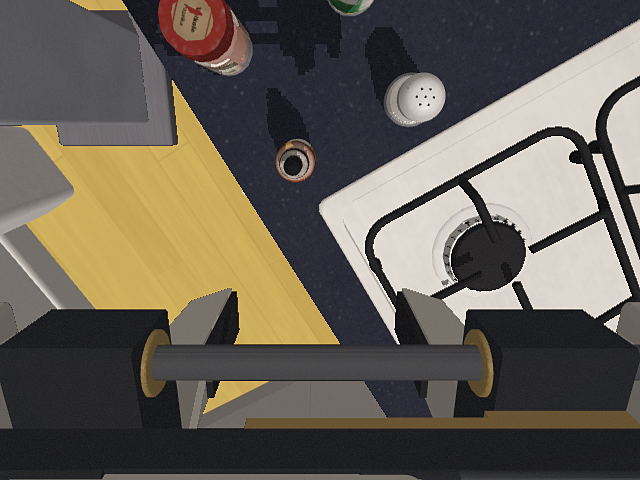

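```bash
python3 - <<'E'
from h import *
for n,u,v,z in (('bulb',292,166,.100),('shoulder',296,161,.06),('salt',424,96,.088),('saltfoot',403,104,.01),('brown',195,23,.106)): print(n,atz('w1',u,v,z).round(4))
E
```

```text
bulb [ 0.581  -0.1488  0.1   ]
shoulder [ 0.5818 -0.149   0.06  ]
salt [ 0.6748 -0.1013  0.088 ]
saltfoot [ 0.6764 -0.1032  0.01  ]
brown [ 0.5218 -0.0589  0.106 ]
```

>>> step_arm([
  [[0.8,-0.31,0],0],
  [[0.8,-0.31,0.6],0],
  [[0.8,-0.31,1.5],0],
  [[0.8,-0.31,2.3],0],
  [[0.8,-0.31,2.8],0],
  [[0.8,-0.31,3.03],0],
  [[0.8,-0.31,3.03],0],
  [[0.8,-0.31,3.03],0],
])

```text
time: 1.95
tool_pos: [0.5824, -0.15, 0.0636]
tool_rot: [3.139, 0.001, 1.571]
contact_force: [-0.7, 0.0, 0.3]
opening: 0.0701
grip_force: 0.0
```

>>> step_arm([
  [[0,0,0],0],
  [[0,0,0],0],
  [[0,0,0],0],
  [[0,0,0],0],
  [[0,0,0],0],
  [[0,0,0],0],
], hand=255, squeeze=15)

```text
time: 2.7
tool_pos: [0.5815, -0.15, 0.062]
tool_rot: [3.141, 0.0, 1.571]
contact_force: [1.0, 0.1, 0.6]
opening: 0.0316
grip_force: 15.0
```

>>> step_arm([
  [[0,0,-0.8],0],
  [[0,0,-1.8],0],
  [[0,0,-2.7],0],
  [[0.5,-0.2,-2.7],0],
  [[1.5,-0.5,-2.7],0],
  [[2.5,-0.8,-2.7],0],
  [[3.5,-1.0,-2.7],0],
  [[4.2,-1.1,-2.7],0],
  [[4.5,-1.1,-2.7],0],
  [[4.5,-1.1,-2.7],0],
])

```text
time: 3.95
tool_pos: [0.5155, 0.1204, 0.2238]
tool_rot: [-3.142, 0.0, 1.573]
contact_force: [0.4, -0.9, -0.8]
opening: 0.0316
grip_force: 15.0
```

```bash
python3 - <<'E'
from h import *
c,K,M=snap('wrist','w2'); s=robot.observe();print(s['tool_pos'],s['opening'])
for n,p in dict(M=(.455,.09,.022),L=(.545,.119,.022),S=(.516,.209,.022),Mb=(.426,.18,.022),jam=(.413,.357,.104),pep=(.324,.298,.09)).items(): print(n,proj('w2',p).round())
E
```

```text
[0.51571255 0.11941773 0.22375207] 0.03130991226619223
M [252. 246.]
L [351. 215.]
S [318. 109.]
Mb [212. 145.]
jam [ 120. -200.]
pep [ -4. -53.]
```

View pics/w2.png

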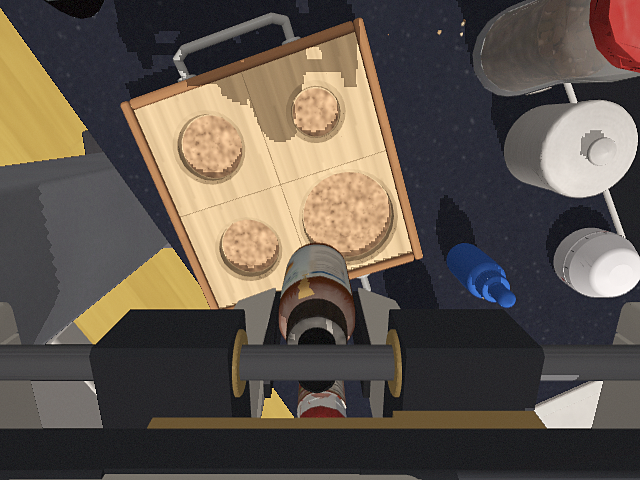

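```bash
python3 - <<'E'
from h import *
lip=[(317,112),(211,147),(349,216),(250,247)]; fl=[(316,111),(212,146),(347,213),(250,245)]
A=np.array([atz('w2',*p,.022)[:2] for p in lip]);B=np.array([atz('w2',*p,.008)[:2] for p in fl]);print(A.round(4),B.round(4))
m=(A+B)/2; c=m.mean(0); e=((m[0]-m[1])+(m[2]-m[3]))/4; g=((m[0]-m[2])+(m[1]-m[3]))/4
f=(e+np.array([g[1],-g[0]]))/2; print(c,np.linalg.norm(f)*2,np.degrees(np.arctan2(f[1],f[0])))
f*=.04675/np.linalg.norm(f);h=np.array([-f[1],f[0]])
for n,p in dict(S=c+f+h,Mb=c-f+h,L=c+f-h,M=c-f-h).items(): print(n,p.round(4))
# bottle: its bottom rim centre
print(proj('w2',robot.observe()['tool_pos']+[0,0.001,-.062]))
E
```

```text
[[0.5148 0.2067]
 [0.4246 0.1785]
 [0.5435 0.1184]
 [0.4533 0.0892]] [[0.5139 0.2079]
 [0.4219 0.1785]
 [0.5428 0.118 ]
 [0.4509 0.0867]]
[0.48322912 0.1479835 ] 0.09505400022912162 17.885894233178032
S [0.5134 0.2068]
Mb [0.4244 0.1781]
L [0.5421 0.1179]
M [0.4531 0.0891]
[318.54570056 270.07741357]
```

>>> step_arm([
  [[0.8,-0.02,0],0],
  [[1.46,-0.03,0],0],
  [[1.46,-0.03,0.3],0],
  [[1.46,-0.03,1.0],0],
  [[1.46,-0.03,1.7],0],
  [[1.46,-0.03,2.1],0],
  [[1.46,-0.03,2.2],0],
  [[1.46,-0.03,2.4],0],
  [[1.46,-0.03,2.53],0],
  [[1.46,-0.03,2.55],0],
])

```text
time: 5.25
tool_pos: [0.5147, 0.2075, 0.0731]
tool_rot: [3.138, -0.0, 1.571]
contact_force: [-4.6, -2.1, 17.2]
opening: 0.0312
grip_force: 15.0
```

>>> step_arm([
  [[0,0,0],0],
  [[0,0,0],0],
])

```text
time: 5.5
tool_pos: [0.5147, 0.2075, 0.0731]
tool_rot: [3.138, -0.0, 1.571]
contact_force: [-3.3, -1.8, 10.7]
opening: 0.0317
grip_force: 15.0
```

>>> step_arm([
  [[0,0,0],0],
  [[0,0,0],0],
  [[0,0,0],0],
], hand=80)

```text
time: 5.88
tool_pos: [0.5137, 0.2076, 0.0709]
tool_rot: [3.141, -0.0, 1.571]
contact_force: [0.7, 0.1, 0.9]
opening: 0.0567
grip_force: 0.0
```

>>> step_arm([
  [[0,0,-0.3],0],
  [[0,0,-1.2],0],
  [[0,0,-2.1],0],
  [[0,0,-2.8],0],
  [[-0.8,0,-2.8],0],
  [[-1.5,0,-2.8],0],
  [[-1.5,0,-2.8],0],
])

```text
time: 6.75
tool_pos: [0.5137, 0.1154, 0.239]
tool_rot: [3.142, 0.001, 1.567]
contact_force: [-0.1, 0.3, 0.6]
opening: 0.0631
grip_force: 0.0
```

```bash
python3 - <<'E'
from h import *
c,K,M=snap('wrist','w3'); s=robot.observe();print(s['tool_pos'],s['opening'])
for n,p in dict(top=(.5138,.2068,.110),sh=(.5138,.2068,.070),jam=(.413,.357,.104)).items(): print(n,proj('w3',p).round())
A=cv2.imread('pics/w3.png')[0:300,100:500]; cv2.imwrite('pics/w3c.png',cv2.resize(A,None,fx=2,fy=2,interpolation=cv2.INTER_CUBIC))
E
```

```text
[0.51368243 0.11675448 0.23894984] 0.06327707708176807
top [318. 101.]
sh [318. 104.]
jam [ 133. -189.]
```

View pics/w3c.png

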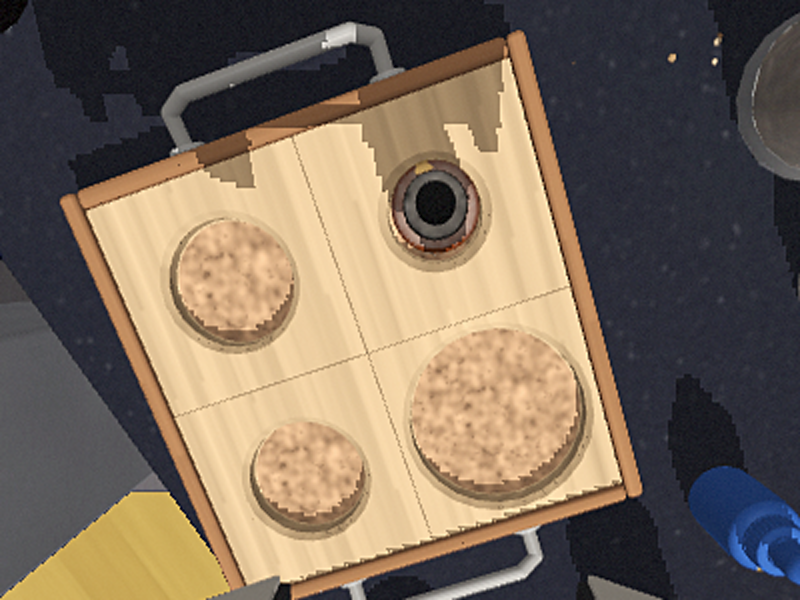

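>>> step_arm([
  [[-0.7,0.5,0],0],
  [[-1.5,1.1,0],0],
  [[-2.3,1.7,0],0],
  [[-3.1,2.3,0],0],
  [[-3.64,2.7,0],0],
  [[-3.64,2.7,0],0],
  [[-3.64,2.7,0.5],0],
  [[-3.64,2.7,1.2],0],
  [[-3.64,2.7,1.5],0],
  [[-3.64,2.7,1.5],0],
])

```text
time: 8.05
tool_pos: [0.6746, -0.0985, 0.1472]
tool_rot: [-3.138, -0.001, 1.573]
contact_force: [-0.1, -0.1, 0.7]
opening: 0.0632
grip_force: 0.0
```

>>> step_arm([
  [[0,0,0.5],0],
  [[0,0,1.0],0],
  [[0,0,1.4],0],
  [[0,0,1.52],0],
  [[0,0,1.52],0],
  [[0,0,1.52],0],
])

```text
time: 8.8
tool_pos: [0.6765, -0.1008, 0.0595]
tool_rot: [3.139, 0.001, 1.571]
contact_force: [0.0, -0.2, -0.1]
opening: 0.0629
grip_force: 0.0
```

>>> step_arm([
  [[0,0,0],0],
  [[0,0,0],0],
  [[0,0,0],0],
  [[0,0,0],0],
  [[0,0,0],0],
], hand=255, squeeze=15)

```text
time: 9.43
tool_pos: [0.6764, -0.101, 0.0585]
tool_rot: [3.139, 0.0, 1.571]
contact_force: [2.2, 0.4, 3.6]
opening: 0.0382
grip_force: 14.9
```

>>> step_arm([
  [[0,0,-0.6],0],
  [[0,0,-1.5],0],
  [[0,0,-2.3],0],
  [[0.5,-0.4,-2.4],0],
  [[1.1,-1.0,-2.4],0],
  [[1.8,-1.6,-2.4],0],
  [[2.5,-2.2,-2.4],0],
  [[3.2,-2.8,-2.4],0],
  [[3.9,-3.5,-2.4],0],
  [[4.4,-4.0,-2.4],0],
])

```text
time: 10.68
tool_pos: [0.4328, 0.1644, 0.2011]
tool_rot: [-3.139, 0.0, 1.572]
contact_force: [0.4, -0.2, -1.9]
opening: 0.0375
grip_force: 14.5
```

```bash
python3 - <<'E'
from h import *
lip=[(319,106),(217,142),(350,208),(254.5,239)]
m=np.array([atz('w3',*p,.022)[:2] for p in lip]);print(m.round(4))
c=m.mean(0); e=((m[0]-m[1])+(m[2]-m[3]))/4; g=((m[0]-m[2])+(m[1]-m[3]))/4
f=(e+np.array([g[1],-g[0]]))/2
f*=.04675/np.linalg.norm(f);h=np.array([-f[1],f[0]])
for n,p in dict(S=c+f+h,Mb=c-f+h,L=c+f-h,M=c-f-h).items(): print(n,p.round(4))
print(atz('w3',317.5,101.5,.110))
s=robot.observe();print(s['tool_pos'],s['opening'])
E
```

```text
[[0.5151 0.207 ]
 [0.4247 0.1773]
 [0.5437 0.1173]
 [0.4533 0.0876]]
S [0.5143 0.2062]
Mb [0.4254 0.1774]
L [0.5431 0.1172]
M [0.4541 0.0884]
[0.51373256 0.20637299 0.11      ]
[0.43279923 0.16439193 0.20108737] 0.03748034118262169
```

>>> step_arm([
  [[0.265,-0.18,0],0],
  [[0.265,-0.18,0.3],0],
  [[0.265,-0.18,1.0],0],
  [[0.265,-0.18,1.6],0],
  [[0.265,-0.18,1.9],0],
  [[0.265,-0.18,2.05],0],
  [[0.265,-0.18,2.15],0],
  [[0.265,-0.18,2.23],0],
  [[0.265,-0.18,2.23],0],
  [[0.265,-0.18,2.23],0],
])

```text
time: 11.92
tool_pos: [0.4272, 0.1794, 0.0703]
tool_rot: [3.135, -0.001, 1.571]
contact_force: [-0.1, -1.3, 13.4]
opening: 0.038
grip_force: 15.8
```

>>> step_arm([
  [[0,0,0],0],
  [[0,0,0],0],
  [[0,0,0],0],
], hand=80)

```text
time: 12.3
tool_pos: [0.4247, 0.1791, 0.0679]
tool_rot: [-3.141, 0.0, 1.571]
contact_force: [-0.4, 0.1, 1.1]
opening: 0.0616
grip_force: 0.0
```

>>> step_arm([
  [[0,0,-0.3],0],
  [[0,0,-1.2],0],
  [[0,0,-2.1],0],
  [[0,0,-2.8],0],
  [[0.5,0,-2.8],0],
  [[0.9,0,-2.8],0],
  [[0.9,0,-2.8],0],
], hand=0)

```text
time: 13.18
tool_pos: [0.4245, 0.234, 0.2357]
tool_rot: [-3.141, 0.0, 1.573]
contact_force: [-0.3, -0.1, -0.5]
opening: 0.0918
grip_force: 0.0
```

```bash
python3 - <<'E'
from h import *
c,K,M=snap('wrist','w4'); s=robot.observe();print(s['tool_pos'],s['opening'])
for n,p in dict(salt=(.425,.178,.098),jam=(.413,.357,.104),pep=(.324,.298,.09)).items(): print(n,proj('w4',p).round())
E
```

```text
[0.42447396 0.23323777 0.23553555] 0.09183240038911372
salt [318. 302.]
jam [300.  48.]
pep [176. 143.]
```

View pics/w4.png

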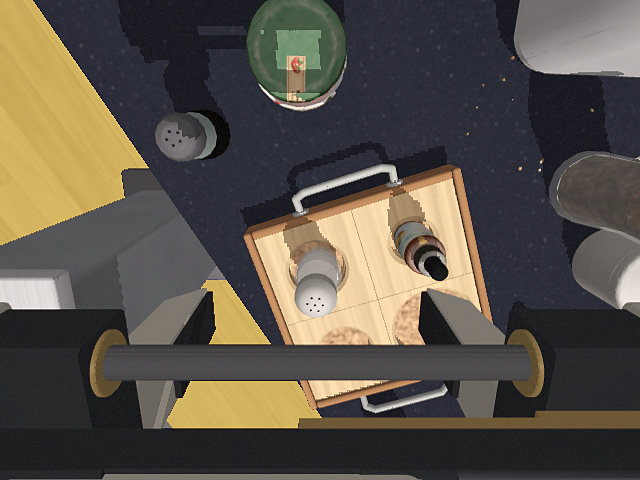

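```bash
python3 - <<'E'
from h import *
print('jam',atz('w4',297,50,.104).round(4),atz('w4',298,60,.035).round(4))
for n,f,u,v,z in (('cuprim','scene0',246,105,.09),('cupL','scene0',229,105,.09),('cupR','scene0',264,107,.09),('cuprim','side0',216,137,.09),('stick','side0',277,150,.05),('stickS','scene0',290,125,.05)): print(n,atz(f,u,v,z).round(3))
A=cv2.imread('pics/side0.png')[110:220,150:330]; B=cv2.imread('pics/scene0.png')[80:190,190:330]
A=cv2.resize(A,None,fx=4,fy=4)[:440,:]; B=cv2.resize(B,None,fx=4,fy=4); 
cv2.imwrite('pics/jc.png',cv2.resize(np.hstack([A,B]),(800,275)))
E
```

```text
jam [0.411  0.3558 0.104 ] [0.4085 0.3597 0.035 ]
cuprim [0.339 0.477 0.09 ]
cupL [0.299 0.476 0.09 ]
cupR [0.383 0.471 0.09 ]
cuprim [0.338 0.486 0.09 ]
stick [0.481 0.458 0.05 ]
stickS [0.445 0.456 0.05 ]
```

View pics/jc.png

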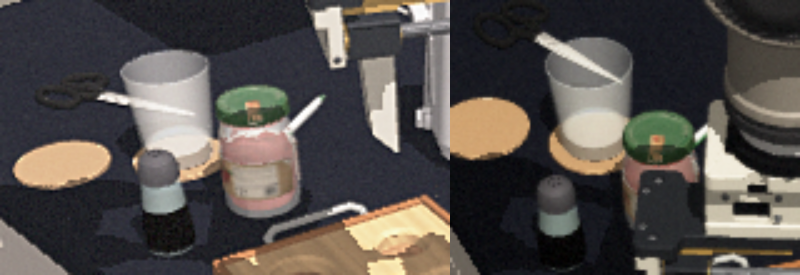

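>>> step_arm([
  [[0.8,-0.1,0],0],
  [[1.6,-0.2,0],0],
  [[2.07,-0.23,0],0],
  [[2.07,-0.23,0.2],0],
  [[2.07,-0.23,0.9],0],
  [[2.07,-0.23,1.5],0],
  [[2.07,-0.23,2.1],0],
  [[2.07,-0.23,2.6],0],
  [[2.07,-0.23,2.85],0],
  [[2.07,-0.23,2.85],0],
])

```text
time: 14.48
tool_pos: [0.4108, 0.3561, 0.0642]
tool_rot: [-3.14, 0.001, 1.57]
contact_force: [-0.2, 0.1, 0.9]
opening: 0.0917
grip_force: 0.0
```

>>> step_arm([
  [[0,0,0],0],
  [[0,0,0],0],
  [[0,0,0],0],
  [[0,0,0],0],
  [[0,0,0],0],
], hand=255, squeeze=30)

```text
time: 15.1
tool_pos: [0.4112, 0.3576, 0.0658]
tool_rot: [3.141, -0.001, 1.571]
contact_force: [-1.5, -1.4, 6.0]
opening: 0.0675
grip_force: 30.0
```

>>> step_arm([
  [[0,0,-0.5],0],
  [[0,0,-1.3],0],
  [[0,0,-2.0],0],
  [[0,0,-2.3],0],
  [[-0.6,0.3,-2.3],0],
  [[-1.3,0.7,-2.3],0],
  [[-2.1,1.2,-2.3],0],
  [[-2.9,1.6,-2.3],0],
  [[-3.5,1.9,-2.3],0],
  [[-3.98,2.2,-2.3],0],
])

```text
time: 16.35
tool_pos: [0.543, 0.1168, 0.2021]
tool_rot: [-3.14, 0.0, 1.57]
contact_force: [0.5, 0.3, -3.6]
opening: 0.0679
grip_force: 30.0
```

>>> step_arm([
  [[0,0,0],0],
  [[0,0,0],0],
])

```text
time: 16.6
tool_pos: [0.5423, 0.1188, 0.2022]
tool_rot: [-3.14, -0.0, 1.571]
contact_force: [-0.2, -0.7, -3.7]
opening: 0.0677
grip_force: 30.0
```

>>> step_arm([
  [[0,0,0.5],0],
  [[0,0,1.1],0],
  [[0,0,1.6],0],
  [[0,0,1.85],0],
  [[0,0,2.0],0],
  [[0,0,2.08],0],
  [[0,0,2.13],0],
  [[0,0,2.13],0],
  [[0,0,2.13],0],
])

```text
time: 17.73
tool_pos: [0.5431, 0.1189, 0.0796]
tool_rot: [3.139, -0.0, 1.571]
contact_force: [-11.7, -0.4, 25.1]
opening: 0.0673
grip_force: 30.0
```

>>> step_arm([
  [[0,0,0],0],
  [[0,0,0],0],
  [[0,0,0],0],
  [[0,0,0],0],
], hand=0)

```text
time: 18.23
tool_pos: [0.5432, 0.1185, 0.0751]
tool_rot: [3.141, -0.0, 1.571]
contact_force: [0.1, -0.7, -0.0]
opening: 0.0919
grip_force: 0.0
```

>>> step_arm([
  [[0,0,-0.2],0],
  [[0,0,-0.8],0],
  [[0,0,-1.6],0],
  [[0,0,-2.4],0],
  [[0,0,-2.8],0],
  [[-1.0,0,-2.8],0],
  [[-2.0,0,-2.8],0],
  [[-2.6,0,-2.8],0],
  [[-2.6,0,-2.8],0],
  [[-2.6,0,-2.8],0],
], hand=50)

```text
time: 19.48
tool_pos: [0.543, -0.037, 0.2436]
tool_rot: [3.141, -0.0, 1.571]
contact_force: [-0.4, -0.1, 0.1]
opening: 0.0739
grip_force: 0.0
```

```bash
python3 - <<'E'
from h import *
c,K,M=snap('wrist','w5'); s=robot.observe();print(s['tool_pos'],s['opening'])
for n,p in dict(salt=(.425,.178,.098),bottle=(.514,.207,.11),jam=(.543,.1175,.112),brown=(.5215,-.055,.106),green=(.627,-.005,.106)).items(): print(n,proj('w5',p).round())
E
```

```text
[ 0.54301038 -0.03658589  0.24346935] 0.0738046448404846
salt [ 119. -118.]
bottle [ 264. -197.]
jam [318.  -9.]
brown [289. 256.]
green [436. 190.]
```

View pics/w5.png

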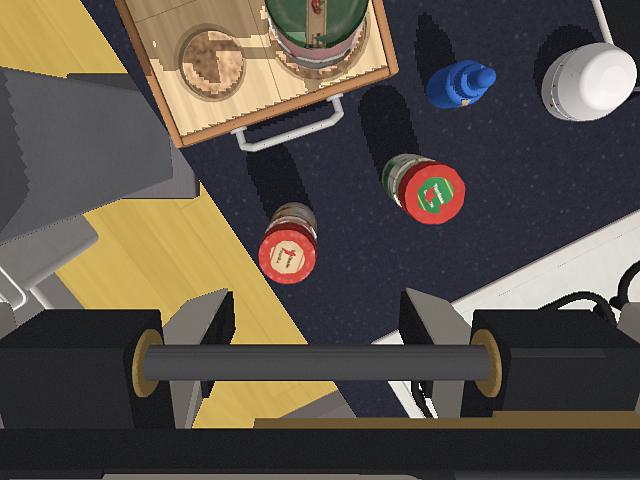

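>>> step_arm([
  [[-0.29,-0.36,0],0],
  [[-0.29,-0.36,0.4],0],
  [[-0.29,-0.36,1.1],0],
  [[-0.29,-0.36,1.8],0],
  [[-0.29,-0.36,2.3],0],
  [[-0.29,-0.36,2.52],0],
  [[-0.29,-0.36,2.52],0],
  [[-0.29,-0.36,2.52],0],
])

```text
time: 20.52
tool_pos: [0.5223, -0.0548, 0.0932]
tool_rot: [3.139, 0.001, 1.571]
contact_force: [0.8, 0.2, 0.9]
opening: 0.0737
grip_force: 0.0
```

>>> step_arm([
  [[0,0,0],0],
  [[0,0,0],0],
  [[0,0,0],0],
  [[0,0,0],0],
  [[0,0,0],0],
  [[0,0,0],0],
], hand=255, squeeze=20)

```text
time: 21.28
tool_pos: [0.5215, -0.0549, 0.0921]
tool_rot: [3.141, 0.0, 1.571]
contact_force: [-1.0, -0.3, 3.2]
opening: 0.0442
grip_force: 20.0
```

>>> step_arm([
  [[0,0,-0.6],0],
  [[0,0,-1.4],0],
  [[0,0,-2.0],0],
  [[0.5,-0.3,-2.0],0],
  [[1.2,-0.6,-2.0],0],
  [[1.9,-0.9,-2.0],0],
  [[2.39,-1.13,-2.0],0],
  [[2.39,-1.13,-2.0],0],
  [[2.39,-1.13,-2.0],0],
])

```text
time: 22.4
tool_pos: [0.4539, 0.0882, 0.2118]
tool_rot: [3.141, 0.0, 1.571]
contact_force: [-0.0, 0.0, -1.2]
opening: 0.0438
grip_force: 20.0
```

>>> step_arm([
  [[0,0,0.5],0],
  [[0,0,1.1],0],
  [[0,0,1.5],0],
  [[0,0,1.65],0],
  [[0,0,1.76],0],
  [[0,0,1.83],0],
  [[0,0,1.86],0],
  [[0,0,1.86],0],
])

```text
time: 23.4
tool_pos: [0.4546, 0.0884, 0.1035]
tool_rot: [3.138, 0.0, 1.571]
contact_force: [-7.4, -0.9, 24.1]
opening: 0.044
grip_force: 20.0
```

>>> step_arm([
  [[0,0,0],0],
  [[0,0,0],0],
  [[0,0,0],0],
], hand=105)

```text
time: 23.78
tool_pos: [0.4539, 0.0885, 0.1005]
tool_rot: [3.141, -0.0, 1.571]
contact_force: [0.4, -0.2, 0.1]
opening: 0.0543
grip_force: 0.0
```

>>> step_arm([
  [[0,0,-0.2],0],
  [[0,0,-0.8],0],
  [[0,0,-1.6],0],
  [[0,0,-2.4],0],
  [[-1.0,0.3,-2.6],0],
  [[-1.5,0.6,-2.6],0],
  [[-1.5,0.6,-2.6],0],
  [[-1.5,0.6,-2.6],0],
])

```text
time: 24.78
tool_pos: [0.4891, -0.0011, 0.2564]
tool_rot: [-3.141, -0.0, 1.57]
contact_force: [0.2, -0.6, -0.2]
opening: 0.0543
grip_force: 0.0
```

```bash
python3 - <<'E'
from h import *
c,K,M=snap('wrist','w6'); s=robot.observe();print(s['tool_pos'],s['contact_force'])
for n,p in dict(salt=(.425,.178,.098),bottle=(.514,.207,.11),jam=(.543,.1175,.112),brown=(.4537,.0886,.114)).items(): print(n,proj('w6',p).round())
E
```

```text
[ 0.48905465 -0.00074003  0.25642548] [-0.18977585 -0.0694214   0.2277648 ]
salt [220. -39.]
bottle [ 359. -103.]
jam [399.  59.]
brown [266. 105.]
```

View pics/w6.png

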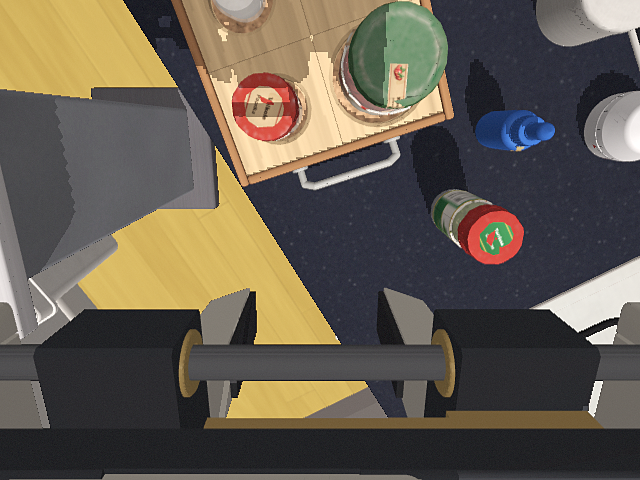

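```bash
python3 - <<'E'
from h import *
snap('side','s2'); A=cv2.imread('pics/s2.png')[120:320,180:480]; cv2.imwrite('pics/s2c.png',cv2.resize(A,(800,533),interpolation=cv2.INTER_CUBIC))
E
```

```text
(no output)
```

View pics/s2c.png

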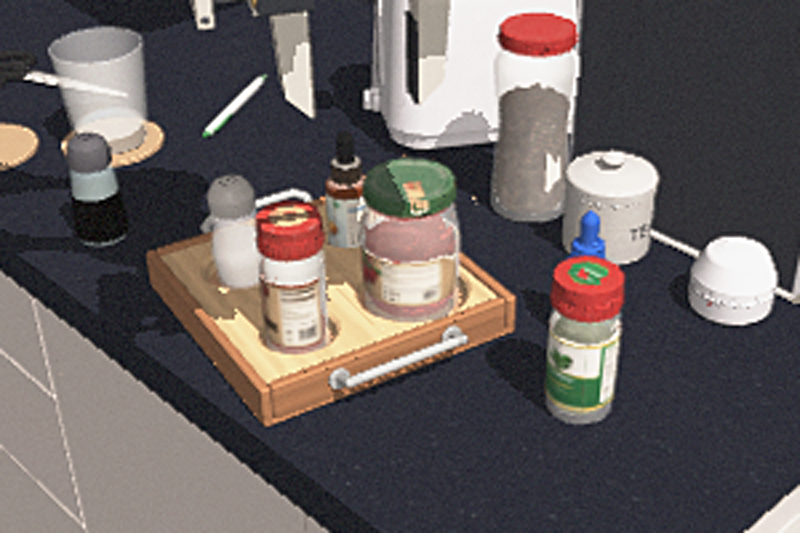

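```bash
python3 - <<'E'
from h import *
def tri(a,b):
    A=[];B=[]
    for o,d in (ray(*a),ray(*b)):
        d=d/np.linalg.norm(d);P=np.eye(3)-np.outer(d,d);A.append(P);B.append(P@o)
    return np.linalg.lstsq(np.vstack(A),np.hstack(B),rcond=None)[0].round(4)
f=.375
print('jam',tri(('w6',399,55),('s2',180+410*f,120+182*f)),proj('s2',[.542,.119,.112]))
print('brown',tri(('w6',266,106),('s2',180+291*f,120+217*f)),proj('s2',[.4537,.0886,.114]))
print('green',tri(('w6',495,236),('s2',180+588*f,120+272*f)))
E
```

```text
jam [0.543  0.119  0.1161] [332.74474114 190.38012506]
brown [0.455  0.0875 0.1202] [288.16279479 204.15362813]
green [ 0.6268 -0.0069  0.1072]
```

```bash
python3 -c "
from cell import robot
print(robot.hand_in())"
```

```text
the job is handed in; nothing more can be done
None
```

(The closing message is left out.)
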